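# Lock the drive shaft: line up the slotted disc and push the bar through

## Task

Lock the drive shaft before service: with your fingertips push the upright fin of the slotted disc round until its slot lines up with the sliding bar, then push the bar by its upright plate fully home, through the disc into the keeper on the far side. Only push with the fingers: do not grip the fin or the plate, and leave the loose vial, weights, jar and tape roll where they stand.

Things in the scene. Friction and masses are not known exactly. Their poses are not given: they have to be found in the camera images.
- shaft_lock: the fixed unit: grey base plate 104 (x) by 276 (y) by 14 mm high, y -152 to +124 mm, carrying in a row along y a steel bar in a dark guide block (y -35 to +3 mm), a round aluminium disc and a dark keeper block (y 95 to 117 mm), blocks 45 mm high. Origin on the bench under the bar's centre line; +y, within 0.3 rad of the robot's left, is the way the bar is pushed
- lock_disc (a joint): turn of the disc about its vertical axis, rad, counterclockwise from above positive, stops at -0.2 and 3.34. Its slot lies along the bar at 0 and at 3.14; either will do. At 0 the fin points to +x of shaft_lock, at 1.57 to +y, at 3.14 to -x. Takes about 4 N at the fin and stays where it is left. The bar draws the slot true from about 0.1 rad off and is blocked when it is farther off
- disc_top (a point): centre of the disc's top, 40 mm above the bench, on its axis at (0, 50 mm) of the shaft_lock frame; turns with the disc: x axis towards the fin, y axis along the slot. The disc is 76 mm in diameter; a straight open slot 20 mm wide and 17 mm deep runs right across its top through the centre
- fin_mid (a point): centre of the upright fin that is part of the disc, 25 mm from the disc's axis, 59 mm above the bench; x axis radial, outward, y axis across the fin (the way it moves). The fin is 24 mm long radially, 11 mm thick, and stands 38 mm above the disc's top (to 78 mm above the bench), square to the slot
- fin_face_a (a point): raised flat face of the fin on its counterclockwise side, 18 mm (radial) by 30 mm high, 2.5 mm thick; the point is the centre of its surface. Push here to turn the disc clockwise
- fin_face_b (a point): the same on the fin's clockwise side. Push here to turn the disc counterclockwise
- lock_bar (a joint): travel of the bar, m: 0 drawn fully back, 0.112 fully home, where the push plate comes to within 3 mm of the guide block and the nose is in the keeper; starts at 0 to 0.01; the nose meets the disc's rim at about 0.014. About 4 N moves it. The bar is 16 mm wide, 14 high, its centre line 32 mm above the bench, and cannot leave its guide
- plate_rear (a point): centre of the rear face (away from the disc) of the upright push plate on the bar's tail, on the centre line, 50 mm above the bench, at y = -160.5 mm + bar travel in the shaft_lock frame, axes as shaft_lock. The plate is 36 mm wide, 11 thick, from 20 to 72 mm above the bench, with a raised flat face 30 mm wide on each side, 31 to 69 mm above the bench
- bar_nose (a point): foremost point of the bar's rounded nose
- keeper (a point): centre of the opening of the keeper, where the nose ends up
- vial_1: glass sample vial with a black screw cap, 27 mm diameter, 56 tall, standing beside the shaft lock; loose; origin at the centre of its underside; leave it alone
- weight_100: brass weight with a knob, 25 mm diameter, 30 tall, standing beside the shaft lock; loose; origin at the centre of its underside; leave it alone
- jar_3: white sample jar with a screw lid, 52 mm diameter, 67 tall; loose; origin at the centre of its underside; leave it alone
- tape_grey: roll of tape lying flat, 72 mm diameter, 19 tall; loose; origin at the centre of its underside; leave it alone
- weight_50: small brass weight with a knob, 20 mm diameter, 24 tall; loose; origin at the centre of its underside; leave it alone

How it is judged:
On the way:
1. the disc's slot is lined up with the bar, within 0.12 rad ((value of joint lock_disc between -0.12 and 0.12 rad or value of joint lock_disc between 3.0216 and 3.2616 rad)), for 0.2 s.
At the end, for the whole second after the job is handed in: the bar stands within 5 mm of fully home (travel over 107 of 112 mm), through the disc's slot (disc within 0.1 rad of lined up, either way round) and in the keeper (value of joint lock_bar above 0.107 m and (value of joint lock_disc between -0.1 and 0.1 rad or value of joint lock_disc between 3.0416 and 3.2416 rad)); the robot touches nothing.
It fails at once if the fin is gripped (fingers press on both its faces at once) (contact force between the fingers and lock_disc_c4 above 2 N and contact force between the fingers and lock_disc_c5 above 2 N).
It fails at once if the push plate is gripped (fingers press on both its faces at once) (contact force between the fingers and lock_bar_c3 above 2 N and contact force between the fingers and lock_bar_c4 above 2 N).
It fails at once if a loose bystander is moved more than 20 mm, lifted or tipped (distance of any of vial_1, weight_100, jar_3, tape_grey, weight_50 from where it was at the start of the episode above 0.02 m or angle between any of vial_1, weight_100, jar_3, tape_grey, weight_50's own z axis and vertical above 0.35 rad).
It also fails if it takes over 48 s, if anything falls off the work surface, if the arm or the gripper's body presses on something with over 40 N, if the wrist force passes 120 N, or if a joint passes its speed limit or range.

## Robot

A 6-joint arm with a two-finger parallel gripper is mounted at the origin on a cart in front of the work surface, level with it; the furniture and walls round the work are solid. World frame = base frame: x ahead of the robot, y to its left, z up, the work surface at z = 0. Lengths are in m, angles in rad, forces in N, time in s.
With the tool pointing down it reaches from about 0.3 to 0.85 m from the base axis. Payload 4.2 kg.
Tool frame: the origin (TCP) lies between the finger pads; the fingertips stand 8 mm ahead of it and the grasp point (between the pads) lies 11 mm behind it (robot.tip_reach is the distance from the TCP to the fingertips, in m); z points along the fingers, y is the line along which they close (so a half turn about z gives the same grasp; the last joint's range is limited). The gripper opens to 91 mm and grips with 3 to 60 N. Pads are 32 mm wide; open, the fingers measure 118 mm over their backs; the gripper's body (76 mm by 178 mm) begins 60 mm behind the grasp point.
Start: joints at [-1.22, 0.32, 1.565, -0, 1.257, -0.02], TCP at [0.208, -0.536, 0.222] pointing down, gripper open.
Joint ranges: [-3.11, 3.11], [-0.84, 2.01], [0.21, 2.61], [-1.34, 4.49], [0.05, 2.63], [-2.56, 2.56]. Speed limits (rad/s): [2.57, 2.57, 3.14, 3.14, 3.14, 3.14].

## Interface

Orientations are given as a unit quaternion [x, y, z, w].
In Python, from workcell import robot gives the robot as it stands.
- The arm moves only by the tool arm_command, never from a script. Its argument "motion" is a list of rows, each an object with "slide": the shift along the tool's x, y, z in m, a list of three; "turn": the turn, a rotation vector about the tool's x, y, z in rad, a list of three. A call has 1 to 5 rows; each row shifts and turns the commanded pose from where the row before left it, along the tool's axes as they then stand; what a row does not reach is not made up. A row lasts 1/12 s, in which the tool goes at most 41.7 mm and 7.16 degrees, less where a joint would pass 70% of its speed; a pose out of reach is approached as far as the arm can. A call with a gripper value outside its range is refused whole. "jaw" is the finger opening in m, from 0 to 0.0912, set as the call begins (left out, the last holds). The fingers move at their own pace and stop on an object; "squeeze" is the grip in N (left out, the last holds). Time passes only in rows, so rows that do not move let the fingers close. It gives the time, the measured TCP pose, the force, the opening and the grip force at its end, in the units of the state.
- robot.observe(): the state, without advancing time (a new reading comes with each control period).
- robot.grab_frame(name): name is "scene" or "side" or "wrist"; returns the picture (420x560x3 uint8, red, green, blue); there is no depth.
- robot.camera_params(name): a dict with "fx", "fy", "cx", "cy" (pixels), "camera_from_world" (4x4, takes a point from world to camera coordinates); the wrist camera has in their place "T_tool_cam" (4x4, takes a point from camera to tool coordinates, whose origin is the TCP and whose axes are the flange's). Camera axes: x right, y down, z forward; pixel columns grow to the right and rows downward; lengths in m; the calibration is good to about 2 mm. A picture is of the moment at which its call begins: read the wrist's pose just before it. camera_params takes no time and is no camera call.
- robot.hand_in(): hands the job in; it is judged then, once.
The state is a dict: "time": time; "q": joint angles; "joint_vel": joint speeds; "joint_efforts": joint torques, N m; "ee_pos": TCP position; "eef_rot": TCP orientation; "force": force on the tool from outside, world axes, zero at the start; "torque": the same for the moment, N m; "finger_gap": opening from 0.0 (shut) to 1.0 (fully open); "finger_force": force on a finger pad.
Only numpy, scipy, OpenCV 4.12 (cv2) and the standard library are available. Lean on these libraries where they do the work, as an engineer would, in place of code of your own. Each camera call takes 0.05 s, during which the arm holds its last target. There are 200 camera calls.

## Working session

There is one attempt and no reset: what is moved stays moved. The work goes in short steps, Python scripts to look and compute and a tool call to move; the robot and the scene stay as the last step left them, time stands still between calls to the robot, and variables do not carry over. Pictures are saved under pics/ and viewed, at most 10 in all, crops included, and the job is handed in when it is done.

Besides the shell and the picture viewer there is one more tool, called after ">>>" by a JSON object that holds its "op" and its "data", one argument or row to a line. arm_command: Moves the arm, as the interface text tells. Its arguments: {"type":"object","properties":{"motion":{"type":"array"},"jaw":{"type":"number"},"squeeze":{"type":"number"}},"required":["motion"]}

```bash
ls; mkdir -p pics; python3 - <<'E'
from workcell import robot
import cv2,numpy as np
s=robot.observe();print(s)
ims=[]
for n in("scene","side"):
    im=robot.grab_frame(n);cv2.imwrite(f"pics/{n}0.png",im[:,:,::-1]);p=robot.camera_params(n)
    print(n,p["fx"],p["cx"],p["cy"],np.round(p["camera_from_world"],3).tolist())
print(robot.camera_params("wrist"))
E
```

```text
pics
{'time': 0.0, 'q': array([-1.21998438e+00,  3.20284810e-01,  1.56566002e+00,  1.08898491e-05,
        1.25737443e+00, -1.99835021e-02]), 'joint_vel': array([ 1.05651922e-03,  7.46148192e-04, -4.97248762e-06, -1.09967816e-04,
        1.77196456e-04, -5.99432231e-04]), 'joint_efforts': array([-1.10987126e-03, -4.12462807e+01, -2.31974065e+01,  7.22593954e-02,
        4.55880084e-02, -1.45615868e-04]), 'ee_pos': array([ 0.20820361, -0.53546862,  0.22113171]), 'eef_rot': array([ 9.82862957e-01,  1.84335735e-01, -1.37044939e-04, -8.52373057e-04]), 'force': array([-0.11737024,  0.07123753,  0.0744158 ]), 'torque': array([ 0.02960977,  0.01802511, -0.03396013]), 'finger_force': 0.0, 'finger_gap': 1.0022672789374263}
scene 430.21907828583727 278.66917443190687 209.0492748637239 [[-0.501, -0.865, -0.016, 0.322], [-0.368, 0.23, -0.901, 0.268], [0.783, -0.446, -0.433, 0.804], [0.0, 0.0, 0.0, 1.0]]
side 385.7254304348961 284.0058333575349 210.2303313316674 [[-0.923, -0.385, 0.006, 0.523], [-0.179, 0.415, -0.892, 0.168], [0.341, -0.824, -0.452, 0.759], [0.0, 0.0, 0.0, 1.0]]
{'fx': 337.7495224095632, 'fy': 337.7495224095632, 'cx': 284.8826517938347, 'cy': 203.82554963321027, 'T_tool_cam': array([[-4.83917480e-04, -9.64074741e-01, -2.65630681e-01,
         7.53044709e-02],
       [ 9.99998977e-01, -1.08952830e-04, -1.42633491e-03,
        -4.59673881e-04],
       [ 1.34615224e-03, -2.65631100e-01,  9.64073808e-01,
        -1.63581948e-01],
       [ 0.00000000e+00,  0.00000000e+00,  0.00000000e+00,
         1.00000000e+00]])}
```

View pics/scene0.png

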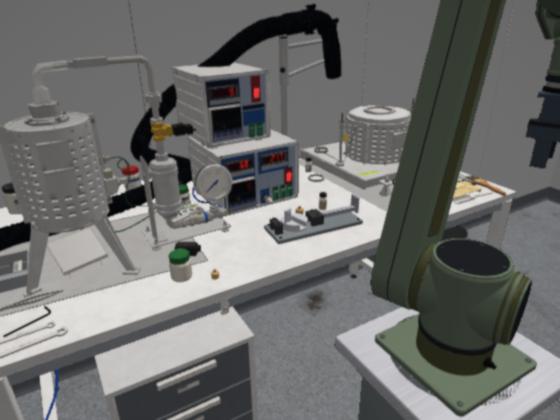

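View pics/side0.png

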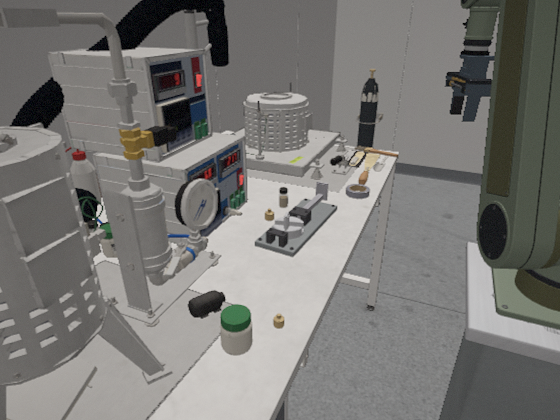

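The unit is at scene (315,222) and side (298,222). The plate end is at the right in the scene view (353,202), the keeper at the left (276,228), and the vial and a weight stand behind it.

```bash
cat > h.py <<'E'
from workcell import robot
import numpy as np, cv2
from scipy.spatial.transform import Rotation as R
def cam(n,s=None):
    p=robot.camera_params(n); K=np.array([[p["fx"],0,p["cx"]],[0,p["fy"],p["cy"]],[0,0,1]])
    if n=="wrist":
        T=np.eye(4);T[:3,:3]=R.from_quat(s["eef_rot"]).as_matrix();T[:3,3]=s["ee_pos"];W=T@p["T_tool_cam"]
    else: W=np.linalg.inv(p["camera_from_world"])
    return K,W
def ray(c,uv,z):
    K,W=c; d=W[:3,:3]@np.linalg.solve(K,[uv[0],uv[1],1]);o=W[:3,3]
    return o+d*(z-o[2])/d[2]
def proj(c,P):
    K,W=c; q=np.linalg.inv(W)@np.append(P,1); q=K@q[:3]; return q[:2]/q[2]
E
python3 - <<'E'
from h import *
c=cam("scene");d=cam("side")
for n,a,z in [("plate",(354,202),.05),("keeper",(277,227),.04),("jar",(180,278),0),("w50",(215,276),0),("vial",(323,208),0),("disc",(297,217),.05)]: print(n,ray(c,a,z).round(3))
for n,a,z in [("plate",(322,190),.05),("keeper",(276,238),.04),("jar",(237,350),0),("w50",(279,325),0),("vial",(284,205),0),("tape",(358,196),0),("w100",(269,219),0)]: print(n,ray(d,a,z).round(3))
i=cv2.imread("pics/scene0.png")[170:260,240:390];j=cv2.imread("pics/side0.png")[160:260,230:380]
cv2.imwrite("pics/c0.png",np.vstack([cv2.resize(i,(480,288),interpolation=2),cv2.resize(j,(480,310),interpolation=2)]))
E
```

```text
plate [ 0.538 -0.202  0.05 ]
keeper [0.538 0.066 0.04 ]
jar [0.5   0.358 0.   ]
w50 [0.464 0.282 0.   ]
vial [ 0.637 -0.161 -0.   ]
disc [ 0.543 -0.003  0.05 ]
plate [ 0.536 -0.203  0.05 ]
keeper [0.556 0.073 0.04 ]
jar [0.499 0.362 0.   ]
w50 [0.458 0.283 0.   ]
vial [ 0.636 -0.166  0.   ]
tape [ 0.454 -0.313  0.   ]
w100 [ 0.64  -0.071  0.   ]
```

View pics/c0.png

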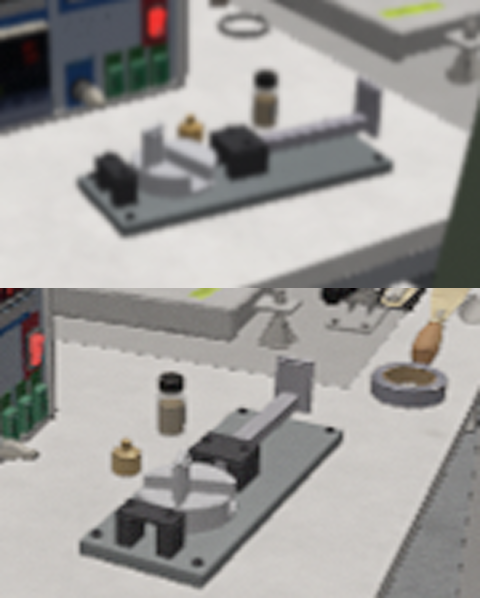

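>>> {"op": "arm_command", "data": {
  "motion": [
    {"slide": [0, 0, -0.01], "turn": [0, 0, 0.082]},
    {"slide": [0, 0, -0.01], "turn": [0, 0, 0.082]},
    {"slide": [0, 0, -0.01], "turn": [0, 0, 0.082]},
    {"slide": [0, 0, -0.01], "turn": [0, 0, 0.082]},
    {"slide": [0, 0, 0], "turn": [0, 0, 0.082]}
  ],
  "jaw": 0
}}

```text
time: 0.52
ee_pos: [0.2086, -0.5367, 0.2637]
eef_rot: [1.0, -0.022, 0.001, 0.001]
force: [0.0, 0.0, -0.1]
finger_gap: 0.664
finger_force: 0.0
```

>>> {"op": "arm_command", "data": {
  "motion": [
    {"slide": [0.022, -0.0325, 0], "turn": [0, 0, 0]},
    {"slide": [0.022, -0.0325, 0], "turn": [0, 0, 0]},
    {"slide": [0.022, -0.0325, 0], "turn": [0, 0, 0]},
    {"slide": [0.022, -0.0325, 0], "turn": [0, 0, 0]},
    {"slide": [0.022, -0.0325, 0], "turn": [0, 0, 0]}
  ]
}}

```text
time: 0.93
ee_pos: [0.3251, -0.3762, 0.2616]
eef_rot: [1.0, -0.02, -0.0, -0.0]
force: [0.4, 0.5, -0.3]
finger_gap: 0.302
finger_force: 0.0
```

>>> {"op": "arm_command", "data": {
  "motion": [
    {"slide": [0.022, -0.0325, 0], "turn": [0, 0, 0]},
    {"slide": [0.022, -0.0325, 0], "turn": [0, 0, 0]},
    {"slide": [0.022, -0.0325, 0], "turn": [0, 0, 0]},
    {"slide": [0.022, -0.0325, 0], "turn": [0, 0, 0]},
    {"slide": [0.022, -0.0325, 0], "turn": [0, 0, 0]}
  ]
}}

```text
time: 1.35
ee_pos: [0.4415, -0.2179, 0.2617]
eef_rot: [1.0, -0.02, -0.0, -0.0]
force: [0.7, 0.0, 0.2]
finger_gap: 0.006
finger_force: 0.0
```

>>> {"op": "arm_command", "data": {
  "motion": [
    {"slide": [0.022, -0.0325, 0], "turn": [0, 0, 0]},
    {"slide": [0.022, -0.0325, 0], "turn": [0, 0, 0]},
    {"slide": [0.022, -0.0325, 0], "turn": [0, 0, 0]},
    {"slide": [0.022, -0.0325, 0], "turn": [0, 0, 0]},
    {"slide": [0.022, -0.0325, 0], "turn": [0, 0, 0]}
  ]
}}

```text
time: 1.77
ee_pos: [0.5578, -0.0599, 0.2616]
eef_rot: [1.0, -0.019, -0.0, 0.0]
force: [0.4, -0.9, 0.6]
finger_gap: 0.004
finger_force: 0.0
```

```bash
python3 - <<'E'
from h import *
s=robot.observe();print(s["time"],s["ee_pos"],s["eef_rot"],s["q"],s["joint_vel"])
im=robot.grab_frame("wrist");cv2.imwrite("pics/w1.png",im[:,:,::-1])
c=cam("wrist",s);np.save("w1.npy",np.r_[s["ee_pos"],s["eef_rot"]])
E
```

```text
1.7667 [ 0.55779132 -0.0598657   0.26158737] [ 9.99810540e-01 -1.94613780e-02 -3.63295786e-04  8.42835027e-05] [-1.27274218e-01  2.75707686e-01  1.52733051e+00 -2.52509930e-04
  1.33925870e+00  1.48250536e+00] [ 0.75250051  0.37032172 -0.50934677 -0.00543805  0.13185878  0.74906254]
```

View pics/w1.png

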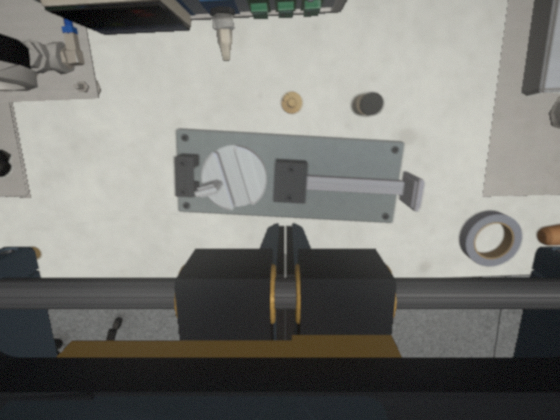

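The wrist view shows the base plate with corners near (178,129), (404,141), (396,221) and (178,211). The disc is at about (235,177), the fin at about (205,188) pointing to +y and slightly −x, and the push plate at (413,190).

```bash
cat >> h.py <<'E'
def lockpose(im,c,z=.014):
    """base plate pose from grey-teal mask; im BGR -> origin xy, yaw, size"""
    b,g,r=[im[:,:,k].astype(int) for k in range(3)]
    print("px",im[205,300],im[165,230],im[140,350])
    m=((abs(g-im[205,300][1])<28)&(g-r>4)).astype(np.uint8)
    m=cv2.morphologyEx(m,cv2.MORPH_OPEN,np.ones((3,3)))
    m=cv2.morphologyEx(m,cv2.MORPH_CLOSE,np.ones((9,9)))
    k,l,st,_=cv2.connectedComponentsWithStats(m); i=l[205,300]
    cs,_=cv2.findContours((l==i).astype(np.uint8),0,2); C=max(cs,key=cv2.contourArea)[:,0]
    P=np.array([ray(c,u,z)[:2] for u in C])
    return cv2.minAreaRect((P*1000).astype(np.float32)),(l==i)
E
python3 - <<'E'
from h import *
w=np.load("w1.npy");s=dict(ee_pos=w[:3],eef_rot=w[3:]);c=cam("wrist",s)
im=cv2.imread("pics/w1.png")
rect,m=lockpose(im,c);print(rect)
for u in [(178,129),(404,141),(396,221),(178,211)]: print(ray(c,u,.014).round(4))
cr=im[110:230,160:440];o=cv2.resize(cr,None,fx=2.85,fy=2.85,interpolation=2)
mm=cv2.resize((m[110:230,160:440]*255).astype(np.uint8),(o.shape[1]//2,o.shape[0]//2))
d=cv2.resize(im[135:225,165:285],None,fx=4,fy=4,interpolation=2)[:258]
E=cv2.resize(im[140:220,165:275],(354,258),interpolation=2)
cv2.imwrite("pics/c1.png",np.vstack([o,np.hstack([cv2.resize(cv2.cvtColor(mm,8),(o.shape[1]-354,258)),E])])); print(o.shape)
E
```

```text
px [121 123 117] [181 182 178] [127 128 124]
((553.5516357421875, -62.760650634765625), (270.1136169433594, 98.73111724853516), 84.59229278564453)
[0.6166 0.0663 0.014 ]
[ 0.5919 -0.2032  0.014 ]
[ 0.4909 -0.1985  0.014 ]
[0.5151 0.0789 0.014 ]
(342, 798, 3)
```

View pics/c1.png

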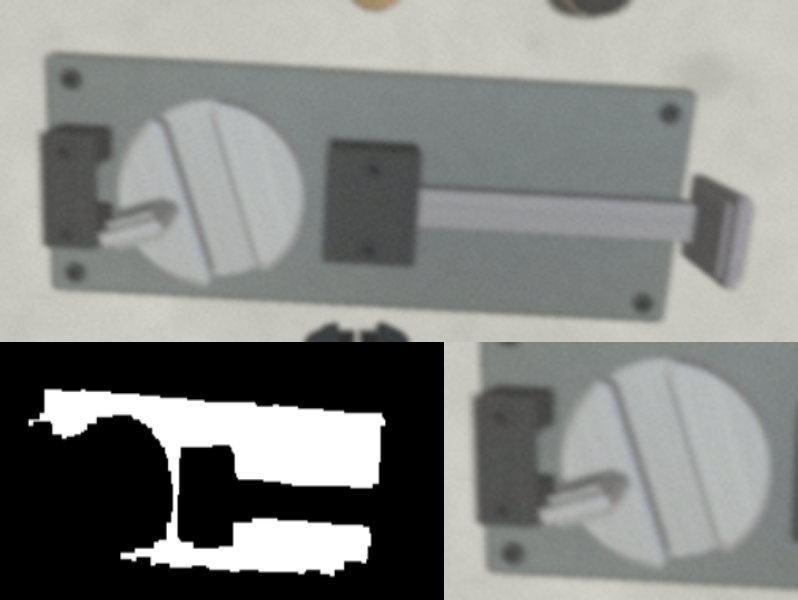

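The crop shows the disc centred near crop pixel (210,192). The slot edges run (162,120)→(210,280) and (210,105)→(268,268), and the fin is at (140,220) pointing left and down.

```bash
cat >> h.py <<'E'
YAW=-0.092; ORG=np.array([.5549,-.0496])
def loc(P): return R.from_euler('z',-YAW).as_matrix()[:2,:2]@(np.asarray(P)[:2]-ORG)
def wor(p): return ORG+R.from_euler('z',YAW).as_matrix()[:2,:2]@np.asarray(p)
E
python3 - <<'E'
from h import *
w=np.load("w1.npy");s=dict(ee_pos=w[:3],eef_rot=w[3:]);c=cam("wrist",s)
f=lambda u,z:(loc(ray(c,(u[0]/2.85+160-.3,u[1]/2.85+110-.3),z))*1000).round(1)
print("disc",f((210,192),.04))
for a,b in [((162,120),(210,280)),((210,105),(268,268))]:
    A,B=f(a,.04),f(b,.04);d=A-B;print(A,B,"slot angle",np.arctan2(d[1],d[0])-np.pi/2)
print("fin top",f((102,243),.078),f((165,220),.078),f((98,225),.078),f((160,203),.078),"inner base",f((177,207),.04))
print("plate rear top corners",f((715,180),.072),f((750,200),.072),f((735,285),.072),f((700,178),.072))
print("block",f((330,140),.045),f((420,145),.045),f((413,265),.045),f((325,262),.045))
print("vial,w100",f((595,-20),.056),f((375,-10),.03))
E
```

```text
disc [ 1.3 50.7]
[29.5 70.1] [-35.9  50.3] slot angle -1.2768164089916754
[36.4 51.1] [-29.5  26.3] slot angle -1.2108620932196457
fin top [-12.4  85. ] [-2.4 61.6] [-5.6 86.4] [ 3.9 63.5] inner base [-5.6 64.1]
plate rear top corners [  22.2 -141.1] [  15.4 -155.2] [ -17.7 -154.8] [  22.7 -135.4]
block [25.7  2.9] [ 25.6 -32.8] [-23.6 -33.4] [-24.3   2.6]
vial,w100 [ 91.2 -91.9] [ 83.7 -11.9]
```

```bash
cat >> h.py <<'E'
def fing(th,gap=0,r=25,hd=16):
    u=np.array([np.cos(th),np.sin(th)]);n=np.array([u[1],-u[0]])
    return wor(np.array([0,50])+r*u+(8+hd+gap)*n/1 if 0 else (np.array([0,50.])+r*u+(8+hd+gap)*n)/1000), th-np.pi/2+YAW
def plan(s,pts):
    """pts: (xy, yaw of tool x, z) -> tool-frame deltas; slide in tool axes then turn about z (tool z down)"""
    M=R.from_quat(s["eef_rot"]).as_matrix();y=np.arctan2(M[1,0],M[0,0]);p=np.array(s["ee_pos"])
    print("now",p.round(4),"lock mm",(loc(p)*1000).round(1),"yaw",round(y,3),"tilt",M[2,2].round(5))
    for xy,Y,z in pts:
        d=np.array([*xy,z])-p; c,q=np.cos(y),np.sin(y)
        print("slide",np.round([c*d[0]+q*d[1], q*d[0]-c*d[1], -d[2]],4),"turn",round(-(Y-y),3)); p=p+d;y=Y
E
python3 - <<'E'
from h import *
s=robot.observe()
a,b=fing(1.88,10)
plan(s,[(a,b,.2616),(a,b,.06)])
E
```

```text
now [ 0.562  -0.0542  0.2611] lock mm [ 7.5 -3.9] yaw -0.035 tilt -0.99998
slide [ 0.0222 -0.0869 -0.0005] turn -0.252
slide [-0.      0.      0.2016] turn -0.0
```

>>> {"op": "arm_command", "data": {
  "motion": [
    {"slide": [0.0074, -0.029, 0], "turn": [0, 0, 0]},
    {"slide": [0.0074, -0.029, 0], "turn": [0, 0, 0]},
    {"slide": [0.0074, -0.029, 0], "turn": [0, 0, 0]},
    {"slide": [0, 0, 0.03], "turn": [0, 0, -0.12]},
    {"slide": [0, 0, 0.03], "turn": [0, 0, -0.12]}
  ]
}}

```text
time: 2.23
ee_pos: [0.5842, 0.0259, 0.2024]
eef_rot: [0.995, 0.105, 0.002, 0.0]
force: [-0.7, -0.1, -0.6]
finger_gap: 0.005
finger_force: 0.0
```

>>> {"op": "arm_command", "data": {
  "motion": [
    {"slide": [0, 0, 0.03], "turn": [0, 0, -0.012]},
    {"slide": [0, 0, 0.03], "turn": [0, 0, 0]},
    {"slide": [0, 0, 0.02], "turn": [0, 0, 0]},
    {"slide": [0, 0, 0], "turn": [0, 0, 0]},
    {"slide": [0, 0, 0], "turn": [0, 0, 0]}
  ]
}}

```text
time: 2.65
ee_pos: [0.5821, 0.0241, 0.1211]
eef_rot: [0.994, 0.106, -0.001, -0.0]
force: [1.1, -0.2, 0.6]
finger_gap: 0.006
finger_force: 0.0
```

```bash
python3 - <<'E'
from h import *
s=robot.observe()
a,b=fing(1.88,10)
plan(s,[(a,b,.06)]+[(*fing(t,0),.06) for t in (1.88,2.0)]); print(s["time"])
im=robot.grab_frame("wrist");j=robot.grab_frame("side")
cv2.imwrite("pics/w2.png",np.hstack([im[60:420,80:440,::-1],cv2.resize(j[150:270,220:365,::-1],(435,360),interpolation=2)]))
E
```

```text
now [0.5821 0.0241 0.1211] lock mm [20.4 75.9] yaw 0.213 tilt -1.0
slide [ 0.0067 -0.0065  0.0611] turn -0.005
slide [-0.01  0.   -0.  ] turn -0.0
slide [-0.0032 -0.0027 -0.    ] turn -0.12
2.65
```

View pics/w2.png

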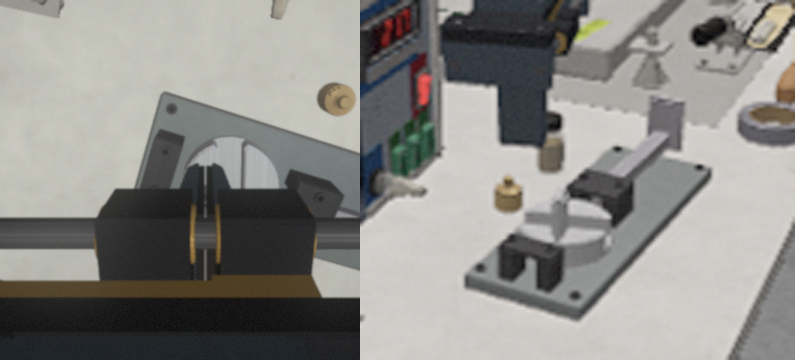

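The fingers hang above the disc's +x side with the fin clear of them; the weight and vial are well away. I'll descend.

>>> {"op": "arm_command", "data": {
  "motion": [
    {"slide": [0.007, -0.0065, 0], "turn": [0, 0, 0]},
    {"slide": [0, 0, 0.02], "turn": [0, 0, 0]},
    {"slide": [0, 0, 0.02], "turn": [0, 0, 0]},
    {"slide": [0, 0, 0.015], "turn": [0, 0, 0]},
    {"slide": [0, 0, 0.006], "turn": [0, 0, 0]}
  ]
}}

```text
time: 3.17
ee_pos: [0.5883, 0.0327, 0.0603]
eef_rot: [0.994, 0.106, -0.0, -0.0]
force: [-0.5, 1.0, -0.7]
finger_gap: 0.006
finger_force: 0.0
```

>>> {"op": "arm_command", "data": {
  "motion": [
    {"slide": [0, 0, 0], "turn": [0, 0, 0]},
    {"slide": [-0.003, 0, 0], "turn": [0, 0, 0]},
    {"slide": [-0.003, 0, 0], "turn": [0, 0, 0]},
    {"slide": [0, 0, 0], "turn": [0, 0, 0]}
  ]
}}

```text
time: 3.5
ee_pos: [0.5825, 0.0309, 0.0622]
eef_rot: [0.994, 0.106, 0.001, 0.0]
force: [0.1, 0.6, 0.4]
finger_gap: 0.007
finger_force: 0.0
```

```bash
python3 - <<'E'
from h import *
s=robot.observe();print(s["time"],s["force"].round(1))
plan(s,[(*fing(t,0),.06) for t in (1.88,2.0,2.12,2.24,2.36,2.48,2.60,2.72,2.84,2.96,3.08,3.14)])
E
```

```text
3.5 [0.1 0.6 0.4]
now [0.5825 0.0309 0.0622] lock mm [20.1 82.7] yaw 0.213 tilt -1.0
slide [-0.0051  0.      0.0022] turn -0.004
slide [-0.0032 -0.0027 -0.    ] turn -0.12
slide [-0.0032 -0.0027 -0.    ] turn -0.12
slide [-0.0032 -0.0027 -0.    ] turn -0.12
slide [-0.0032 -0.0027 -0.    ] turn -0.12
slide [-0.0032 -0.0027 -0.    ] turn -0.12
slide [-0.0032 -0.0027 -0.    ] turn -0.12
slide [-0.0032 -0.0027 -0.    ] turn -0.12
slide [-0.0032 -0.0027 -0.    ] turn -0.12
slide [-0.0032 -0.0027 -0.    ] turn -0.12
slide [-0.0032 -0.0027 -0.    ] turn -0.12
slide [-0.0015 -0.0014 -0.    ] turn -0.06
```

>>> {"op": "arm_command", "data": {
  "motion": [
    {"slide": [-0.0025, 0, 0.002], "turn": [0, 0, 0]},
    {"slide": [-0.0025, 0, 0], "turn": [0, 0, 0]},
    {"slide": [-0.0032, -0.0027, 0], "turn": [0, 0, -0.12]},
    {"slide": [-0.0032, -0.0027, 0], "turn": [0, 0, -0.12]},
    {"slide": [0, 0, 0], "turn": [0, 0, 0]}
  ]
}}

```text
time: 3.92
ee_pos: [0.5705, 0.0334, 0.0594]
eef_rot: [0.974, 0.226, 0.001, 0.0]
force: [2.0, -0.1, -1.3]
finger_gap: 0.004
finger_force: 0.7
```

>>> {"op": "arm_command", "data": {
  "motion": [
    {"slide": [-0.0032, -0.0027, 0], "turn": [0, 0, -0.12]},
    {"slide": [-0.0032, -0.0027, 0], "turn": [0, 0, -0.12]},
    {"slide": [-0.0032, -0.0027, 0], "turn": [0, 0, -0.12]},
    {"slide": [0, 0, 0], "turn": [0, 0, 0]}
  ]
}}

```text
time: 4.25
ee_pos: [0.5576, 0.0354, 0.0594]
eef_rot: [0.919, 0.395, 0.001, -0.0]
force: [1.2, 2.5, 1.0]
finger_gap: 0.008
finger_force: 1.1
```

```bash
python3 - <<'E'
from h import *
s=robot.observe();print(s["time"],s["force"].round(1))
plan(s,[(*fing(t,0),.06) for t in (2.48,2.60,2.72,2.84)])
im=robot.grab_frame("scene");j=robot.grab_frame("side")
cv2.imwrite("pics/w3.png",np.hstack([cv2.resize(im[180:250,250:360,::-1],(400,255),interpolation=2),cv2.resize(j[170:260,240:345,::-1],(400,343),interpolation=2)[:255]]))
E
```

```text
4.25 [1.2 2.5 1. ]
now [0.5576 0.0354 0.0594] lock mm [-5.1 84.8] yaw 0.812 tilt -1.0
slide [-0.0004  0.0004 -0.0006] turn -0.006
slide [-0.0032 -0.0027 -0.    ] turn -0.12
slide [-0.0032 -0.0027 -0.    ] turn -0.12
slide [-0.0032 -0.0027 -0.    ] turn -0.12
```

View pics/w3.png

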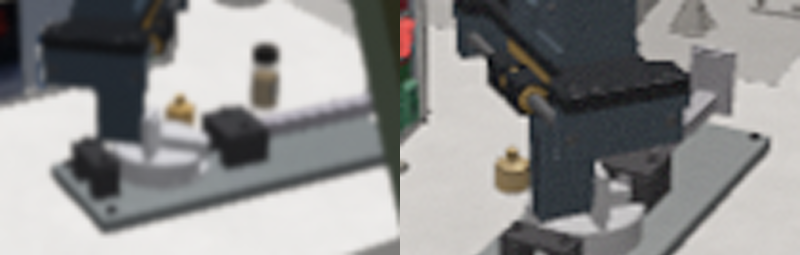

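The finger edge is against the fin and turning it, with a force of about 3 N. I'll continue.

>>> {"op": "arm_command", "data": {
  "motion": [
    {"slide": [-0.0032, -0.0027, 0], "turn": [0, 0, -0.12]},
    {"slide": [-0.0032, -0.0027, 0], "turn": [0, 0, -0.12]},
    {"slide": [-0.0032, -0.0027, 0], "turn": [0, 0, -0.12]},
    {"slide": [0, 0, 0], "turn": [0, 0, 0]}
  ]
}}

```text
time: 4.68
ee_pos: [0.5448, 0.0322, 0.0591]
eef_rot: [0.833, 0.553, -0.0, -0.0]
force: [-0.8, 2.5, 0.5]
finger_gap: 0.004
finger_force: 1.0
```

>>> {"op": "arm_command", "data": {
  "motion": [
    {"slide": [-0.0032, -0.0027, 0], "turn": [0, 0, -0.12]},
    {"slide": [-0.0032, -0.0027, 0], "turn": [0, 0, -0.12]},
    {"slide": [-0.0015, -0.0014, 0], "turn": [0, 0, -0.06]},
    {"slide": [0, 0, 0], "turn": [0, 0, 0]},
    {"slide": [0, 0, 0], "turn": [0, 0, 0]}
  ]
}}

```text
time: 5.1
ee_pos: [0.5362, 0.0264, 0.0589]
eef_rot: [0.743, 0.67, -0.0, -0.0]
force: [-1.5, 3.1, 0.4]
finger_gap: 0.006
finger_force: 1.1
```

```bash
python3 - <<'E'
from h import *
s=robot.observe();print(s["time"],s["force"].round(1),s["q"].round(2))
plan(s,[(*fing(3.14,0),.06),(*fing(3.14,10),.06)])
E
```

```text
5.1 [-1.5  3.1  0.4] [ 0.03  0.42  1.87 -0.    0.85  0.13]
now [0.5362 0.0264 0.0589] lock mm [-25.6  74. ] yaw 1.467 tilt -1.0
slide [ 0.      0.0007 -0.0011] turn -0.01
slide [ 0.01 -0.   -0.  ] turn -0.0
```

>>> {"op": "arm_command", "data": {
  "motion": [
    {"slide": [0.014, 0, 0], "turn": [0, 0, 0]},
    {"slide": [0, 0, -0.035], "turn": [0, 0, 0]},
    {"slide": [0, 0, -0.035], "turn": [0, 0, 0]},
    {"slide": [0, 0, -0.035], "turn": [0, 0, 0]},
    {"slide": [-0.01, 0, -0.035], "turn": [0, 0, 0]}
  ]
}}

```text
time: 5.52
ee_pos: [0.5369, 0.0308, 0.2002]
eef_rot: [0.742, 0.671, -0.001, 0.0]
force: [-0.1, 0.2, -0.2]
finger_gap: 0.006
finger_force: 0.0
```

>>> {"op": "arm_command", "data": {
  "motion": [
    {"slide": [-0.04, 0, 0], "turn": [0, 0, 0]},
    {"slide": [-0.04, 0, 0], "turn": [0, 0, 0]},
    {"slide": [0, 0, 0], "turn": [0, 0, 0]},
    {"slide": [0, 0, 0], "turn": [0, 0, 0]}
  ]
}}

```text
time: 5.85
ee_pos: [0.5288, -0.0512, 0.1988]
eef_rot: [0.743, 0.669, -0.0, 0.0]
force: [0.7, 0.4, 0.8]
finger_gap: 0.007
finger_force: 0.0
```

```bash
python3 - <<'E'
from h import *
s=robot.observe();print(s["time"],s["force"].round(1));np.save("w2.npy",np.r_[s["ee_pos"],s["eef_rot"]])
plan(s,[(wor((0,-.200)),YAW+np.pi/2,.2),(wor((0,-.200)),YAW+np.pi/2,.056)])
c=cam("wrist",s);u=proj(c,np.r_[wor((0,.05)),.04]);print(u)
im=robot.grab_frame("wrist");cv2.imwrite("pics/w4r.png",im[:,:,::-1])
x,y=[max(0,int(v)) for v in u-70];print(x,y)
cv2.imwrite("pics/w4.png",cv2.resize(im[y:y+140,x:x+140,::-1],(560,560),interpolation=2))
E
```

```text
5.85 [0.7 0.4 0.8]
now [ 0.5288 -0.0512  0.1988] lock mm [-25.8  -4. ] yaw 1.466 tilt -1.0
slide [-0.1956  0.0284 -0.0012] turn -0.013
slide [0.    0.    0.144] turn -0.0
[311.82640757 134.40227453]
241 64
```

View pics/w4.png

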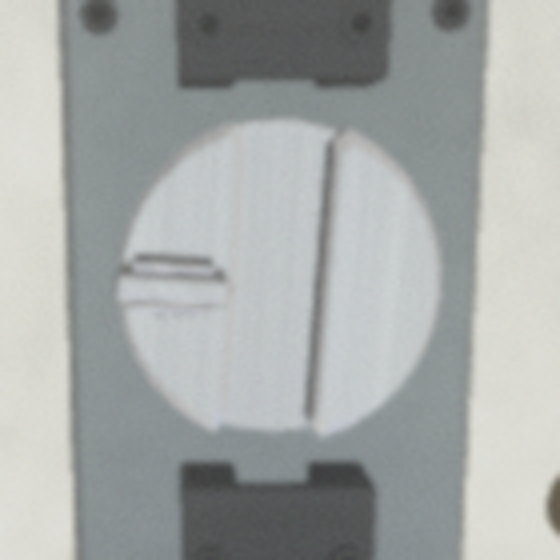

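The disc is turned with the fin at the left, pointing to −x. The slot's right edge runs from about (340,140) to (316,425), slightly tilted.

```bash
python3 - <<'E'
from h import *
w=np.load("w2.npy");s=dict(ee_pos=w[:3],eef_rot=w[3:]);c=cam("wrist",s)
f=lambda u,z:(loc(ray(c,(u[0]/4+241-.4,u[1]/4+64-.4),z))*1000).round(1)
def an(a,b,z):
    A,B=f(a,z),f(b,z);d=A-B;print(A,B,np.arctan2(d[1],d[0])-np.pi/2)
an((340,140),(317,425),.04);an((238,125),(223,425),.04);an((343,140),(319,425),.04)
an((331,140),(309,415),.023)
an((62,0),(78,560),.014);an((490,0),(462,560),.014)
an((120,275),(225,280),.078)
g=cv2.cvtColor(cv2.imread("pics/w4r.png"),6)[64:204,241:381]
pts=[]
for y in range(38,104):
    x=70+np.argmin(g[y,70:92].astype(int)); pts.append((x*4+2,y*4+2))
P=np.array([f(p,.03) for p in pts]);k=np.polyfit(P[:,1],P[:,0],1);print("dark line angle",-k[0],"resid",np.std(P[:,0]-np.polyval(k,P[:,1])))
E
```

```text
[12.3 81.9] [ 8.  16.4] -0.06555478755197952
[-10.9  85.4] [-14.6  16.7] -0.05380536810687908
[13.  81.9] [ 8.5 16.4] -0.06859450345427454
[12.1 82.4] [ 7.7 16. ] -0.06616832373315695
[-52.  115.7] [-52.8 -23.7] -0.005738817916588257
[ 50.7 114.3] [ 49.9 -25.1] -0.005738817916588479
[-37.   54.7] [-15.3  53.4] 1.5109600074710245
dark line angle -0.06874853321683191 resid 0.27340630629628787
```

>>> {"op": "arm_command", "data": {
  "motion": [
    {"slide": [-0.039, 0.0057, 0], "turn": [0, 0, -0.008]},
    {"slide": [-0.039, 0.0057, 0], "turn": [0, 0, 0]},
    {"slide": [-0.039, 0.0057, 0], "turn": [0, 0, 0]},
    {"slide": [-0.039, 0.0057, 0], "turn": [0, 0, 0]},
    {"slide": [-0.04, 0.0057, 0], "turn": [0, 0, 0]}
  ]
}}

```text
time: 6.32
ee_pos: [0.54, -0.2472, 0.1985]
eef_rot: [0.738, 0.675, -0.0, -0.0]
force: [0.8, -0.6, 0.0]
finger_gap: 0.003
finger_force: 0.0
```

>>> {"op": "arm_command", "data": {
  "motion": [
    {"slide": [0, 0, 0.035], "turn": [0, 0, 0]},
    {"slide": [0, 0, 0.035], "turn": [0, 0, 0]},
    {"slide": [0, 0, 0.035], "turn": [0, 0, 0]},
    {"slide": [0, 0, 0], "turn": [0, 0, 0]},
    {"slide": [0, 0, 0], "turn": [0, 0, 0]}
  ]
}}

```text
time: 6.73
ee_pos: [0.5389, -0.2455, 0.0924]
eef_rot: [0.738, 0.675, -0.001, -0.002]
force: [0.9, 1.0, 0.1]
finger_gap: 0.001
finger_force: 0.0
```

```bash
python3 - <<'E'
from h import *
s=robot.observe();print(s["time"],s["force"].round(1))
plan(s,[(wor((-.001,-.200)),YAW+np.pi/2,.046),(wor((-.001,-.0645)),YAW+np.pi/2,.046)])
im=robot.grab_frame("wrist");j=robot.grab_frame("side")
cv2.imwrite("pics/w5.png",np.hstack([cv2.resize(im[:,:,::-1],(448,336)),cv2.resize(j[150:250,250:355,::-1],(352,336),interpolation=2)]))
E
```

```text
6.7333 [0.9 1.  0.1]
now [ 0.5389 -0.2455  0.0924] lock mm [   2.1 -196.5] yaw 1.481 tilt -0.99999
slide [-0.0035 -0.0031  0.0464] turn 0.002
slide [ 0.1355  0.     -0.    ] turn -0.0
```

View pics/w5.png

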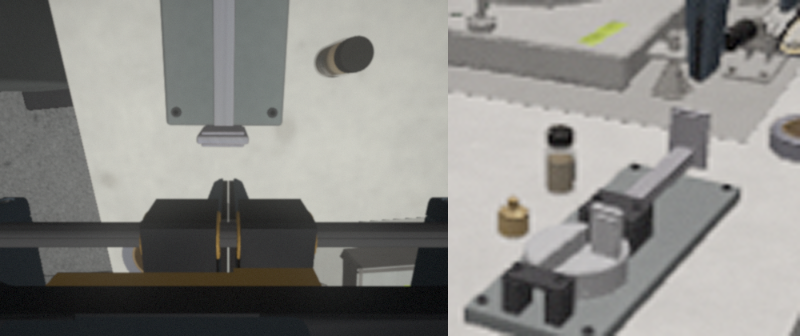

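The fingers stand behind the plate and roughly on its centre line, with nothing else nearby. I'll descend and push.

>>> {"op": "arm_command", "data": {
  "motion": [
    {"slide": [0, -0.003, 0.023], "turn": [0, 0, 0]},
    {"slide": [0, 0, 0.023], "turn": [0, 0, 0]},
    {"slide": [0.01, 0, 0], "turn": [0, 0, 0]},
    {"slide": [0.01, 0, 0], "turn": [0, 0, 0]},
    {"slide": [0, 0, 0], "turn": [0, 0, 0]}
  ]
}}

```text
time: 7.25
ee_pos: [0.5398, -0.2252, 0.0502]
eef_rot: [0.738, 0.675, 0.001, 0.001]
force: [-0.1, -0.1, -0.6]
finger_gap: 0.002
finger_force: 0.0
```

>>> {"op": "arm_command", "data": {
  "motion": [
    {"slide": [0.005, 0, 0], "turn": [0, 0, 0]},
    {"slide": [0.005, 0, 0], "turn": [0, 0, 0]},
    {"slide": [0.005, 0, 0], "turn": [0, 0, 0]},
    {"slide": [0.005, 0, 0], "turn": [0, 0, 0]},
    {"slide": [0, 0, 0], "turn": [0, 0, 0]}
  ]
}}

```text
time: 7.67
ee_pos: [0.5412, -0.2062, 0.0488]
eef_rot: [0.738, 0.675, 0.001, 0.001]
force: [1.1, -0.9, 0.6]
finger_gap: -0.0
finger_force: 0.8
```

>>> {"op": "arm_command", "data": {
  "motion": [
    {"slide": [0.005, 0, 0], "turn": [0, 0, 0]},
    {"slide": [0.005, 0, 0], "turn": [0, 0, 0]},
    {"slide": [0.005, 0, 0], "turn": [0, 0, 0]},
    {"slide": [0, 0, 0], "turn": [0, 0, 0]}
  ]
}}

```text
time: 8.0
ee_pos: [0.5419, -0.1911, 0.048]
eef_rot: [0.738, 0.675, 0.0, 0.0]
force: [0.9, -2.2, 1.7]
finger_gap: 0.005
finger_force: 1.2
```

```bash
python3 - <<'E'
from h import *
s=robot.observe();print(s["time"],s["force"].round(1))
plan(s,[(wor((-.001,-.0645)),YAW+np.pi/2,.046)])
E
```

```text
8.0 [ 0.9 -2.2  1.7]
now [ 0.5419 -0.1911  0.048 ] lock mm [ 1.000e-01 -1.421e+02] yaw 1.481 tilt -1.0
slide [ 0.0776 -0.0009  0.002 ] turn 0.002
```

>>> {"op": "arm_command", "data": {
  "motion": [
    {"slide": [0.006, 0, 0], "turn": [0, 0, 0]},
    {"slide": [0.006, 0, 0], "turn": [0, 0, 0]},
    {"slide": [0.006, 0, 0], "turn": [0, 0, 0]},
    {"slide": [0.006, 0, 0], "turn": [0, 0, 0]},
    {"slide": [0.006, 0, 0], "turn": [0, 0, 0]}
  ]
}}

```text
time: 8.42
ee_pos: [0.5446, -0.1623, 0.048]
eef_rot: [0.738, 0.675, -0.0, 0.001]
force: [0.9, -5.5, 2.7]
finger_gap: 0.008
finger_force: 2.8
```

>>> {"op": "arm_command", "data": {
  "motion": [
    {"slide": [0.006, 0, 0], "turn": [0, 0, 0]},
    {"slide": [0.006, 0, 0], "turn": [0, 0, 0]},
    {"slide": [0.006, 0, 0], "turn": [0, 0, 0]},
    {"slide": [0.006, 0, 0], "turn": [0, 0, 0]},
    {"slide": [0.006, 0, 0], "turn": [0, 0, 0]}
  ]
}}

```text
time: 8.83
ee_pos: [0.5475, -0.1324, 0.048]
eef_rot: [0.738, 0.675, 0.0, 0.001]
force: [2.2, -6.2, 1.2]
finger_gap: 0.008
finger_force: 2.8
```

>>> {"op": "arm_command", "data": {
  "motion": [
    {"slide": [0.004, 0, 0], "turn": [0, 0, 0]},
    {"slide": [0.004, 0, 0], "turn": [0, 0, 0]},
    {"slide": [0.004, 0, 0], "turn": [0, 0, 0]},
    {"slide": [0.002, 0, 0], "turn": [0, 0, 0]},
    {"slide": [0, 0, 0], "turn": [0, 0, 0]}
  ]
}}

```text
time: 9.25
ee_pos: [0.5488, -0.1181, 0.048]
eef_rot: [0.738, 0.675, 0.0, 0.001]
force: [1.9, -4.6, 2.3]
finger_gap: 0.005
finger_force: 1.9
```

```bash
python3 - <<'E'
from h import *
s=robot.observe();print(s["time"],s["force"].round(1))
plan(s,[(wor((-.001,-.0645)),YAW+np.pi/2,.046)])
E
```

```text
9.25 [ 1.9 -4.6  2.3]
now [ 0.5488 -0.1181  0.048 ] lock mm [  0.2 -68.7] yaw 1.481 tilt -1.0
slide [ 0.0042 -0.0012  0.002 ] turn 0.002
```

Now small steps until the end stop shows as a force rise.

>>> {"op": "arm_command", "data": {
  "motion": [
    {"slide": [0.002, 0, 0], "turn": [0, 0, 0]},
    {"slide": [0.002, 0, 0], "turn": [0, 0, 0]},
    {"slide": [0, 0, 0], "turn": [0, 0, 0]}
  ]
}}

```text
time: 9.5
ee_pos: [0.5489, -0.1164, 0.048]
eef_rot: [0.738, 0.675, -0.001, 0.002]
force: [0.5, -12.5, 1.4]
finger_gap: 0.004
finger_force: 6.0
```

>>> {"op": "arm_command", "data": {
  "motion": [
    {"slide": [0.002, 0, 0], "turn": [0, 0, 0]},
    {"slide": [0, 0, 0], "turn": [0, 0, 0]},
    {"slide": [0, 0, 0], "turn": [0, 0, 0]}
  ]
}}

```text
time: 9.75
ee_pos: [0.5489, -0.1164, 0.0481]
eef_rot: [0.737, 0.676, -0.002, 0.003]
force: [0.4, -19.3, 1.4]
finger_gap: 0.001
finger_force: 9.3
```

The force rose to 19 N with the tip stationary, so this looks like the end stop. I'll back off and check.

>>> {"op": "arm_command", "data": {
  "motion": [
    {"slide": [-0.03, 0, 0], "turn": [0, 0, 0]},
    {"slide": [-0.035, 0, 0], "turn": [0, 0, 0]},
    {"slide": [-0.02, 0, -0.03], "turn": [0, 0, 0]},
    {"slide": [0, 0, -0.04], "turn": [0, 0, 0]},
    {"slide": [0, 0, -0.04], "turn": [0, 0, 0]}
  ]
}}

```text
time: 10.17
ee_pos: [0.5387, -0.1964, 0.157]
eef_rot: [0.739, 0.674, -0.001, -0.004]
force: [1.6, -0.4, -0.0]
finger_gap: 0.005
finger_force: 0.0
```

>>> {"op": "arm_command", "data": {
  "motion": [
    {"slide": [0.035, 0, -0.01], "turn": [0, 0, 0]},
    {"slide": [0.035, 0, 0], "turn": [0, 0, 0]},
    {"slide": [0.035, 0, 0], "turn": [0, 0, 0]},
    {"slide": [0, 0, 0], "turn": [0, 0, 0]},
    {"slide": [0, 0, 0], "turn": [0, 0, 0]}
  ]
}}

```text
time: 10.58
ee_pos: [0.5492, -0.0898, 0.167]
eef_rot: [0.737, 0.676, -0.001, -0.002]
force: [-0.9, 1.0, -0.1]
finger_gap: 0.005
finger_force: 0.0
```

```bash
python3 - <<'E'
from h import *
s=robot.observe();print(s["time"],s["force"].round(1));np.save("w3.npy",np.r_[s["ee_pos"],s["eef_rot"]])
c=cam("wrist",s);u=proj(c,np.r_[wor((0,.03)),.04]);print(u)
im=robot.grab_frame("wrist");cv2.imwrite("pics/w6r.png",im[:,:,::-1])
y=max(0,int(u[1])-100);x=int(u[0])-80;print(x,y)
j=robot.grab_frame("side")
cv2.imwrite("pics/w6.png",np.hstack([cv2.resize(im[y:y+200,x:x+160,::-1],(480,600),interpolation=2),cv2.resize(j[170:260,250:345,::-1],(320,600),interpolation=2)]))
E
```

```text
10.5833 [-0.9  1.  -0.1]
[288.29644898 117.52907035]
208 17
```

View pics/w6.png

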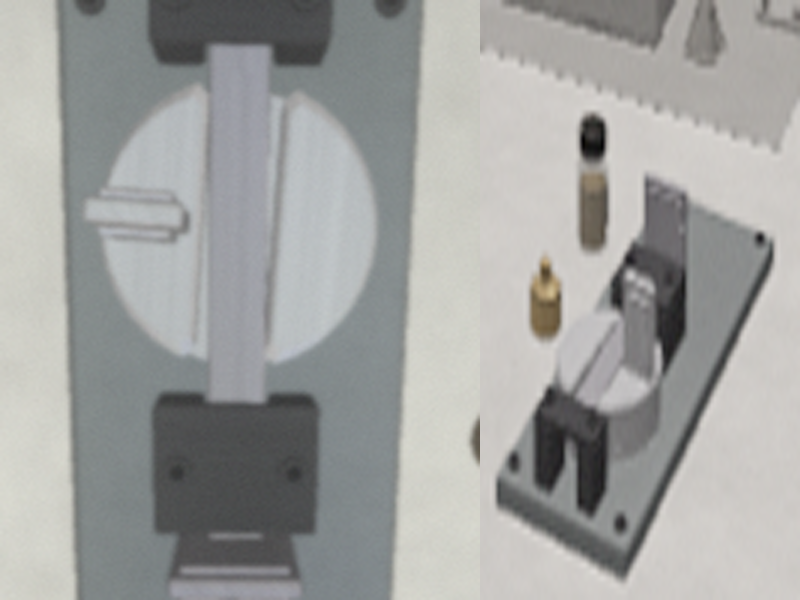

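The bar runs through the slot into the keeper with the plate up against the guide block. I'll check the plate's position numerically.

```bash
python3 - <<'E'
from h import *
w=np.load("w3.npy");s=dict(ee_pos=w[:3],eef_rot=w[3:]);c=cam("wrist",s)
g=cv2.cvtColor(cv2.imread("pics/w6r.png"),6)
x=208+235//3
for y in range(190,224): print(y,int(g[y,x-10:x+10].mean()),(loc(ray(c,(x,y),.072))[1]*1000).round(1),(loc(ray(c,(x,y),.045))[1]*1000).round(1))
E
```

```text
190 74 -24.6 -30.8
191 74 -25.4 -31.7
192 74 -26.2 -32.6
193 77 -27.0 -33.5
194 93 -27.9 -34.4
195 115 -28.7 -35.3
196 106 -29.5 -36.2
197 85 -30.3 -37.1
198 79 -31.1 -38.0
199 79 -31.9 -38.9
200 79 -32.7 -39.8
201 79 -33.6 -40.7
202 79 -34.4 -41.6
203 78 -35.2 -42.5
204 82 -36.0 -43.4
205 100 -36.8 -44.3
206 130 -37.7 -45.2
207 141 -38.5 -46.1
208 119 -39.3 -47.1
209 104 -40.2 -48.0
210 121 -41.0 -48.9
211 143 -41.8 -49.8
212 153 -42.6 -50.7
213 155 -43.5 -51.7
214 155 -44.3 -52.6
215 152 -45.2 -53.5
216 146 -46.0 -54.4
217 146 -46.8 -55.4
218 138 -47.7 -56.3
219 129 -48.5 -57.2
220 127 -49.4 -58.2
221 126 -50.2 -59.1
222 122 -51.1 -60.0
223 113 -51.9 -61.0
```

```bash
python3 -c "
from workcell import robot
print(robot.hand_in())"
```

```text
the job is handed in; nothing more can be done
None
```

The job is handed in. The disc was turned so its slot lined up with the bar (about 0.06 rad off before the push), and the bar was pushed to its stop through the disc into the keeper. The plate is about 3–4 mm from the guide block, the arm is clear of everything, and the loose items were not touched; `hand_in()` returned no verdict.

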